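# Snap the filter cover back onto the vacuum's filter box

### The job

The vacuum's washed filter cover is dry: take it off the draining board by its orange grip rib, set it on the filter box so that a red hook rises through each of its slots, and press it straight down until both hooks click over it. Press firmly but gently, never with more than about 20 newtons, then let go. Leave everything else where it stands.

Things in the scene. Friction and masses are not known exactly. Their poses are not given: they have to be found in the camera images.
- filter_cover: Loose blue plastic plate, 76 mm along its x, 96 mm along its y, 5 mm thick, about 90 g, with an orange grip rib on its middle: 14 mm thick along x, 36 mm long along y, 30 mm high (top 35 mm above the underside). Origin: centre of the underside. Same after a half turn about z; it starts flat on the draining board, rib up.
- grip_rib (a point): Point in the middle of the cover's grip rib, 25 mm above the cover's underside.
- slots (a point): The cover's origin again. Its two through slots are centred 32 mm from here along the cover's +y and -y, each 20 mm along x and 10 mm along y (from 27 to 37 mm). To fit, the cover's x and y axes lie along the box's (or half a turn round), centred.
- filter_box: Fixed grey filter box, 100 mm along x, 120 mm along y, on a black cradle 130 x 150 mm, with a round black spout on its +x side. Origin: centre of the cradle's underside, on the counter. On top is a white seat, 90 x 110 mm, with a black rubber top and two red hooks.
- seat_nominal (a point): Middle of the seat's flat rubber top at its nominal height, 72 mm above the box's origin. The real seat, and the hooks with it, stands up to 5.5 mm higher or lower: this differs each time and is NOT measured, so feel for it. The rubber top gives 1 mm per 7 N, up to 3.6 mm.
- hooks (a point): Same point. Hooks, 16 mm wide, at 33 to 36 mm along the box's +y and -y, barbs pointing out to 40 mm with flat undersides, sloping up to tips 17 mm above the rubber. The cover's underside meets the slopes 13 to 14 mm above the rubber and bends both hooks inwards (8 to 14 N in all); they spring back over it once the rubber is pressed down 1.5 mm (12 to 17 N in all). The rubber then holds it up against the barbs.
- hook_a (a joint): Inward bend of the hook on the box's +y side, rad: 0 at rest (and clicked home), about 0.1 to 0.17 when bent fully by the cover.
- hook_b (a joint): Inward bend of the hook on the box's -y side, rad, likewise; this hook is somewhat stiffer.
- board: Fixed wooden draining board, 200 mm along x, 250 mm along y, 12 mm thick. Origin: centre of its underside.
- cartridge: Bystander: loose upright paper filter cartridge with a black cap on the draining board, 52 mm across, 61 mm high. Origin: centre of its underside.
- brush: Bystander: green-handled brush lying on the counter, 200 mm long.
- jar: Bystander: clear jar with yellow lid, 80 mm across, 100 mm high. Origin: centre of its underside.
- screwdriver: Bystander: yellow-handled screwdriver lying on the counter, 200 mm long.
Mind the look-alikes: they are no part of the job. Several things have the shape of the filter_cover; the one meant has the colours described above.

How it is judged:
By the outcome, as a careful person would: the job done as asked, in the order asked, and still so for the second after the job is handed in, with the robot touching nothing.
It also fails if it takes over 54 s, if anything falls off the work surface, if the arm or the gripper's body presses on something with over 40 N, if the wrist force passes 120 N, or if a joint passes its speed limit or range.

### The arm

A 6-joint arm with a two-finger parallel gripper is mounted at the origin on the work surface. World frame = base frame: x ahead of the robot, y to its left, z up, the work surface at z = 0. Lengths are in m, angles in rad, forces in N, time in s.
With the tool pointing down it reaches from about 0.225 to 0.875 m from the base axis. Payload 3.4 kg.
Tool frame: the origin (TCP) lies at the very end of the fingers, on their centre line; the grasp point (between the pads) lies 19 mm behind it (manip.hold_point_z is the distance from the TCP to the grasp point, in m); z points along the fingers, x is the direction in which the jaws open and shut, and the axes are right-handed (so a half turn about z gives the same grasp; the last joint's range is limited). The gripper opens to 85 mm and grips with 20 to 120 N. Pads are 22 mm wide; open, the fingers measure 114 mm over their backs; the gripper's body (76 mm by 85 mm) begins 54 mm behind the grasp point. The pads swing forward as they close: fully open they stand 13 mm farther back than shut.
Start: joints at [-1.412, 0.276, 1.505, -0, 1.361, -0.121], TCP at [0.159, -0.553, 0.231] pointing down, gripper open.
Joint ranges: [-2.89, 2.89], [-0.75, 2.08], [0.22, 2.7], [-1.18, 4.32], [0.11, 2.71], [-2.7, 2.7]. Speed limits (rad/s): [2.57, 2.57, 3.14, 3.14, 3.14, 3.14].

### API

Orientations are given as a unit quaternion [w, x, y, z].
In Python, from rig import telemetry, cams, manip, finder gives the robot as it stands. The module is installed in compiled form; this text tells all that it offers.
- The arm moves only by the tool carry_out, never from a script. Its argument "rows" is a list that holds one entry, the list of rows, each a list of 5 numbers: the gripper's target within -1 to 1 (fully open at 1, half-way at 0, shut at -1), then the shift along the world's x, y, z in cm, then the turn about the world's z in rad. A call has 1 to 12 rows; each row shifts and turns the commanded pose from where the row before left it; what a row does not reach is not made up. A row lasts 1/10 s, in which the tool goes at most 50 mm and 8.59 degrees, less where a joint would pass 70% of its speed; a pose out of reach is approached as far as the arm can. A call with a gripper value outside its range is refused whole. The fingers move at their own pace and stop on an object; "force" is the grip in N (left out, the last holds). Time passes only in rows, so rows that do not move let the fingers close. It gives the time, the measured TCP pose, the force and the opening at its end, in the units of the state.
- telemetry.get_state(): the state, without advancing time (a new reading comes with each control period).
- cams.get_image(name): name is "side" or "top" or "wrist"; returns a dict with "image" (384x512x3 uint8, red, green, blue), "camera_matrix" (3x3 intrinsics, pixels), "k1" (the pictures are not rectified: a ray, as slopes to the right and down, at radius r is drawn at 1 + k1 r^2 times it, then the intrinsics apply), "eye" and "attitude" of the camera in the world. Camera axes: x right, y down, z forward; pixel columns grow to the right and rows downward; lengths in m; the calibration is good to about 2 mm. A picture is of the moment at which its call begins. There is no depth.
- manip.sign_off(): hands the job in, once; it reports no verdict.
Trained networks look in a picture, given as the dict that the camera call returned (one of the last four; its "shot" number tells which), for a name from the list of things; names that differ only in an ending like _2 or _b are one class to them, and where a whole thing is asked for, a point or a joint stands for the part that bears it (a point fixed in the world has none). Each returns a list of dicts, best first, with "confidence" (0 to 1); they miss things now and then, are a little off and sometimes report something else, mostly with a low value. They report only what shows in the picture. A call takes as long as a camera call. They do not tell look-alikes from the thing itself.
- finder.boxes_of(picture, thing): "xy" ([column, row] in pixels, amid what is visible of it).
The state is a dict: "clock": time; "qpos": joint angles; "qd": joint speeds; "effort": joint torques, N m; "position": TCP position; "ee_rot": TCP orientation; "contact_force": force on the tool from outside, world axes, zero at the start; "moment": the same for the moment, N m; "width": finger opening in m.
Only numpy, scipy, OpenCV 4.12 (cv2) and the standard library are available. Lean on these libraries where they do the work, as an engineer would, in place of code of your own. Each camera call takes 0.05 s, during which the arm holds its last target.

## Working session

There is one attempt and no reset: what is moved stays moved. The work goes in short steps, Python scripts to look and compute and a tool call to move; the robot and the scene stay as the last step left them, time stands still between calls to the robot, and variables do not carry over. Pictures are saved under pics/ and viewed, and the job is handed in when it is done.

Besides the shell and the picture viewer there is one more tool, called after ">>>" as name(argument=value, ...), one argument or row to a line, values as JSON. carry_out: Moves the arm, as the interface text tells. Its arguments: {"type":"object","properties":{"rows":{"type":"array","items":{"type":"array","items":{"type":"array","items":{"type":"number"}}}},"force":{"type":"number"}},"required":["rows"]}

```bash
mkdir -p pics; cat > h.py <<'E'
import numpy as np, cv2
from rig import telemetry, cams, manip, finder
from scipy.spatial.transform import Rotation as R
def rot(a):
    a=np.array(a,float)
    return a if a.shape==(3,3) else R.from_quat([a[1],a[2],a[3],a[0]]).as_matrix()
def save(p,n,crop=None,scale=1):
    im=p["image"][:,:,::-1]
    if crop: im=im[crop[1]:crop[3],crop[0]:crop[2]]
    if scale!=1: im=cv2.resize(im,None,fx=scale,fy=scale,interpolation=cv2.INTER_CUBIC)
    cv2.imwrite(f"pics/{n}.png",im)
def ray(p,uv):
    K=np.array(p["camera_matrix"]);k=p["k1"]
    d=np.array([(uv[0]-K[0,2])/K[0,0],(uv[1]-K[1,2])/K[1,1]])
    s=d.copy()
    for _ in range(30): s=d/(1+k*(s@s))
    v=rot(p["attitude"])@np.array([s[0],s[1],1.])
    return np.array(p["eye"],float),v/np.linalg.norm(v)
def at_z(p,uv,z):
    e,v=ray(p,uv); return e+v*(z-e[2])/v[2]
def tri(obs):
    A=np.zeros((3,3));b=np.zeros(3);L=[]
    for p,uv in obs:
        e,v=ray(p,uv);M=np.eye(3)-np.outer(v,v);A+=M;b+=M@e;L.append((e,M))
    x=np.linalg.solve(A,b)
    return x,[round(1000*np.linalg.norm(M@(x-e)),1) for e,M in L]
def proj(p,X):
    c=rot(p["attitude"]).T@(np.array(X,float)-np.array(p["eye"],float))
    s=c[:2]/c[2]; s=s*(1+p["k1"]*(s@s)); K=np.array(p["camera_matrix"])
    return np.array([K[0,0]*s[0]+K[0,2],K[1,1]*s[1]+K[1,2]])
E
python3 - <<'E'
from h import *
s=telemetry.get_state();print({k:np.round(v,3).tolist() for k,v in s.items()})
for n in ["side","top","wrist"]:
    p=cams.get_image(n);save(p,n+"0")
    print(n,np.round(p["eye"],3),np.round(p["attitude"],3).tolist(),p["k1"],np.round(p["camera_matrix"],1).tolist())
    for t in ["filter_cover","grip_rib","filter_box","hooks","board","cartridge","jar"]:
        try: print(t,[(np.round(d["xy"]).tolist(),round(d["confidence"],2)) for d in finder.boxes_of(p,t)])
        except Exception as e: print(t,e)
print(telemetry.get_state()["clock"])
E
```

```text
{'clock': 0.0, 'qpos': [-1.412, 0.277, 1.506, 0.0, 1.361, -0.121], 'qd': [-0.0, -0.002, -0.001, -0.001, 0.0, 0.0], 'effort': [0.0, -41.677, -24.58, -0.0, 0.011, 0.0], 'position': [0.159, -0.552, 0.23], 'ee_rot': [-0.001, 0.799, -0.602, -0.001], 'contact_force': [0.142, 0.206, -0.321], 'moment': [-0.011, 0.011, 0.004], 'width': 0.085}
side [0.327 0.894 0.861] [0.057, -0.112, 0.898, -0.421] -0.03576005772207274 [[368.0, 0.0, 255.4], [0.0, 368.0, 190.3], [0.0, 0.0, 1.0]]
filter_cover [([326.0, 290.0], 0.87), ([252.0, 239.0], 0.68), ([190.0, 311.0], 0.68), ([258.0, 256.0], 0.49)]
grip_rib [([256.0, 230.0], 0.82), ([331.0, 289.0], 0.59), ([186.0, 307.0], 0.57)]
filter_box [([290.0, 180.0], 0.69)]
hooks [([288.0, 183.0], 0.83)]
board [([260.0, 258.0], 0.96)]
cartridge [([225.0, 258.0], 0.57)]
jar [([330.0, 145.0], 0.97)]
top [0.373 0.005 1.167] [-0.051, 0.706, -0.703, 0.062] 0.031218458052582488 [[407.5, 0.0, 253.2], [0.0, 407.5, 184.2], [0.0, 0.0, 1.0]]
filter_cover [([150.0, 281.0], 0.97), ([105.0, 158.0], 0.84), ([209.0, 191.0], 0.81), ([233.0, 117.0], 0.26)]
grip_rib [([207.0, 191.0], 0.87), ([113.0, 155.0], 0.67), ([155.0, 284.0], 0.56)]
filter_box [([307.0, 213.0], 0.96)]
hooks [([308.0, 212.0], 0.56)]
board [([184.0, 205.0], 0.8)]
cartridge []
jar [([401.0, 261.0], 0.7)]
wrist [ 0.239 -0.529  0.374] [0.132, 0.788, -0.593, -0.099] -0.04849480739413271 [[275.9, 0.0, 252.2], [0.0, 275.9, 193.2], [0.0, 0.0, 1.0]]
filter_cover []
grip_rib []
filter_box []
hooks []
board []
cartridge []
jar [([181.0, 3.0], 0.61)]
1.2
```

View pics/top0.png

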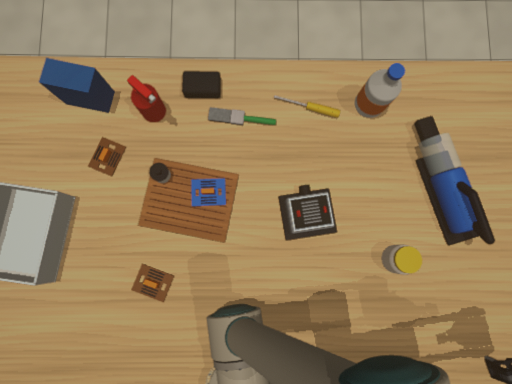

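View pics/side0.png

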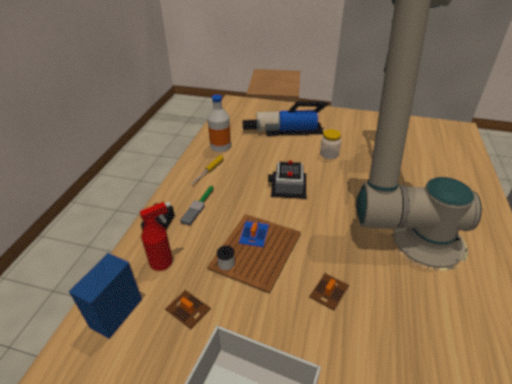

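```bash
python3 - <<'E'
from h import *
pt=cams.get_image("top");ps=cams.get_image("side")
save(pt,"t1",(130,140,350,260),3.6);save(ps,"s1",(200,140,330,270),5)
a=tri([(pt,(207.5,191)),(ps,(254,229.5))]);print("rib",a)
print(tri([(pt,(209,192)),(ps,(253,234))]))
print("hooks mid",tri([(pt,(308,212)),(ps,(288,183))]))
import pickle;pickle.dump((pt,ps),open("v1.pkl","wb"))
E
```

```text
rib (array([0.53787   , 0.11530999, 0.03124535]), [np.float64(1.1), np.float64(1.1)])
(array([0.54011164, 0.11344068, 0.0079444 ]), [np.float64(2.8), np.float64(2.8)])
hooks mid (array([ 0.48214281, -0.17027397,  0.00691032]), [np.float64(0.9), np.float64(0.9)])
```

View pics/t1.png

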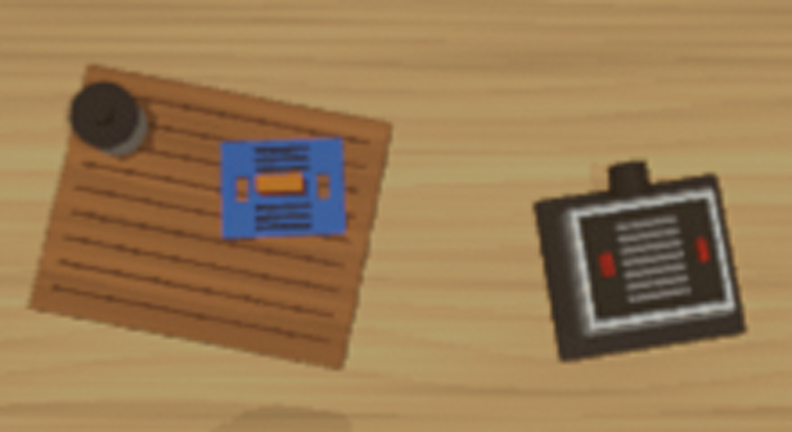

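View pics/s1.png

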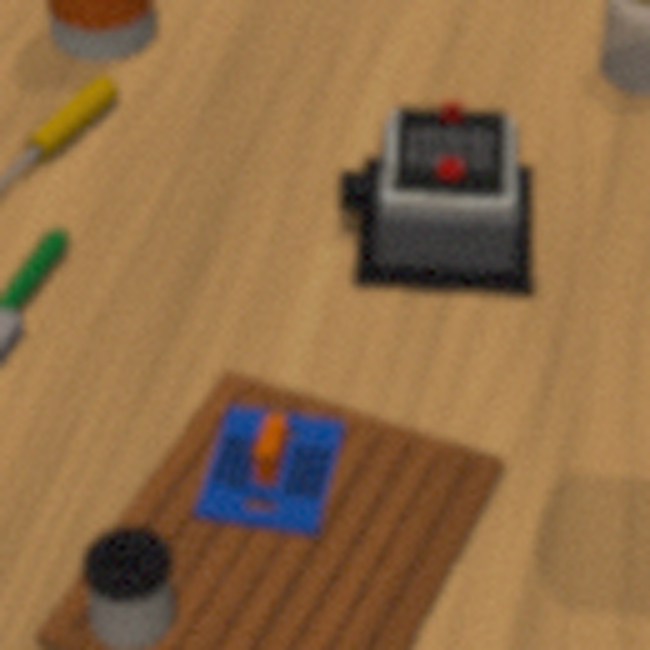

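```bash
python3 - <<'E'
from h import *
import pickle;pt,ps=pickle.load(open("v1.pkl","rb"))
T=lambda u,v:(130+(u+.5)/3.6-.5,140+(v+.5)/3.6-.5)
S=lambda u,v:(200+(u+.5)/5-.5,140+(v+.5)/5-.5)
ct=[(220,143),(344,138),(347,236),(222,240)]
C=np.array([at_z(pt,T(*c),.017) for c in ct]);print("cover top",C.round(4).tolist(),C.mean(0).round(4))
cs=[(230,405),(344,424),(318,534),(195,517)]
D=np.array([at_z(ps,S(*c),.017) for c in cs]);print("cover side",D.round(4).tolist(),D.mean(0).round(4))
print("rib top", tri([(pt,T(280,183)),(ps,S(270,432))]))
for C in (C,):
    print(np.degrees([np.arctan2(*(C[i]-C[j])[:2][::-1]) for i,j in ((0,1),(3,2),(0,3),(1,2))]))
a=tri([(pt,T(607,265)),(ps,S(450,166))]);b=tri([(pt,T(703,250)),(ps,S(452,112))])
print("hook a",a,"hook b",b,np.linalg.norm(a[0]-b[0]),np.degrees(np.arctan2(*(a[0]-b[0])[:2][::-1])))
q=[(534,203),(717,176),(745,333),(562,361)]
Q=np.array([at_z(pt,T(*c),.02) for c in q]);print("cradle",Q.round(4).tolist(),Q.mean(0))
q=[(570,211),(715,190),(733,305),(590,335)]
Q=np.array([at_z(pt,T(*c),.072) for c in q]);print("seat",Q.round(4).tolist(),Q.mean(0))
E
```

```text
cover top [[0.5722, 0.165, 0.017], [0.5768, 0.0668, 0.017], [0.4985, 0.0634, 0.017], [0.4949, 0.1613, 0.017]] [0.5356 0.1141 0.017 ]
cover side [[0.5794, 0.0695, 0.017], [0.5033, 0.0685, 0.017], [0.4976, 0.164, 0.017], [0.5739, 0.1689, 0.017]] [0.5385 0.1177 0.017 ]
rib top (array([0.53828251, 0.11431979, 0.0453838 ]), [np.float64(2.1), np.float64(2.1)])
[92.68622719 92.09073591  2.73343465  2.52155233]
hook a (array([ 0.47237136, -0.13254697,  0.08351549]), [np.float64(1.8), np.float64(1.8)]) hook b (array([ 0.48414649, -0.20515118,  0.07787664]), [np.float64(1.5), np.float64(1.5)]) 0.07376870920459219 99.2121592782296
cradle [[0.525, -0.0838, 0.02], [0.5474, -0.229, 0.02], [0.4239, -0.2474, 0.02], [0.4016, -0.1046, 0.02]] [ 0.47446706 -0.16623334  0.02      ]
seat [[0.5122, -0.1069, 0.072], [0.5287, -0.2166, 0.072], [0.4422, -0.2277, 0.072], [0.4195, -0.1207, 0.072]] [ 0.4756667  -0.16797196  0.072     ]
```

>>> carry_out(
  rows=[
    [[1,2.7,3.0,0.3,0.12],[1,2.7,3.0,0.3,0.12],[1,2.7,3.0,0.3,0.12],[1,2.7,3.0,0.3,0.12],[1,2.7,3.0,0.3,0.12],[1,2.7,3.0,0.3,0.12],[1,2.7,3.0,0.3,0.12],[1,2.7,3.0,0.3,0.12],[1,2.7,3.0,0.3,0.12],[1,2.7,3.0,0.3,0.12],[1,2.7,3.0,0.3,0.12],[1,2.2,3.0,0.3,0.12]],
  ],
)

```text
clock: 2.5
position: [0.4791, -0.1913, 0.2676]
ee_rot: [0.0, 0.997, 0.077, 0.0]
contact_force: [0.2, -0.5, 0.4]
width: 0.0856
```

```bash
python3 - <<'E'
from h import *
p=cams.get_image("wrist");save(p,"w1",None,1.5)
s=telemetry.get_state();print(s["position"],s["ee_rot"],p["eye"],rot(p["attitude"])[:,2])
for t in ["filter_box","hooks","hook_a"]:
    print(t,[(np.round(d["xy"],1).tolist(),round(d["confidence"],2)) for d in finder.boxes_of(p,t)])
import pickle;pickle.dump(p,open("w1.pkl","wb"))
E
```

```text
[ 0.48230826 -0.18660755  0.26806652] [-0.00225433  0.99675839  0.08037015  0.00287414] [ 0.46536519 -0.10805572  0.40989676] [ 0.05088691 -0.32162608 -0.94549838]
filter_box [([257.0, 139.2], 0.75), ([250.8, 179.5], 0.52)]
hooks [([255.5, 140.4], 0.72)]
hook_a [([252.5, 178.4], 0.58)]
```

View pics/w1.png

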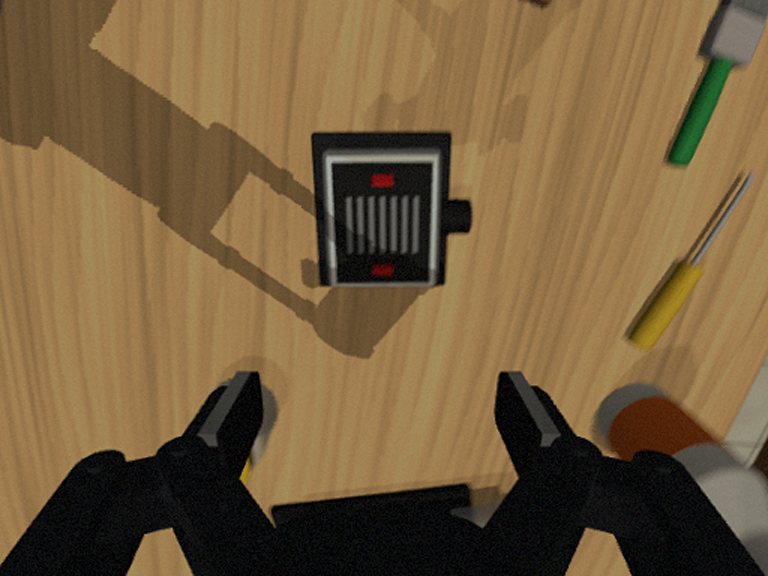

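>>> carry_out(
  rows=[
    [[1,0,3.0,0,0],[1,0,4,-0.5,0],[1,0,3,-0.5,0],[1,0,0,0,0]],
  ],
)

```text
clock: 3.1
position: [0.4761, -0.0907, 0.2567]
ee_rot: [-0.001, 0.997, 0.075, -0.001]
contact_force: [0.4, -1.0, 0.9]
width: 0.0854
```

```bash
python3 - <<'E'
from h import *
p=cams.get_image("wrist");save(p,"w2",None,1.5)
s=telemetry.get_state();print(s["position"],s["ee_rot"],np.abs(s["qd"]).max(),p["eye"],rot(p["attitude"])[:,2])
import pickle;pickle.dump(p,open("w2.pkl","wb"))
w1=pickle.load(open("w1.pkl","rb"))
save(w1,"w1c",(190,75,330,200),5.5);
c=proj(p,[.478,-.168,.072]).astype(int);print(c)
save(p,"w2c",(c[0]-70,c[1]-60,c[0]+70,c[1]+60),5.5)
E
```

```text
[ 0.47678345 -0.09263959  0.25711842] [ 1.99149147e-04  9.97217004e-01  7.45520403e-02 -4.47603993e-04] 0.031699218933634345 [ 0.46312158 -0.00774207  0.3992614 ] [ 0.04671434 -0.31983279 -0.9463217 ]
[245 228]
```

View pics/w1c.png

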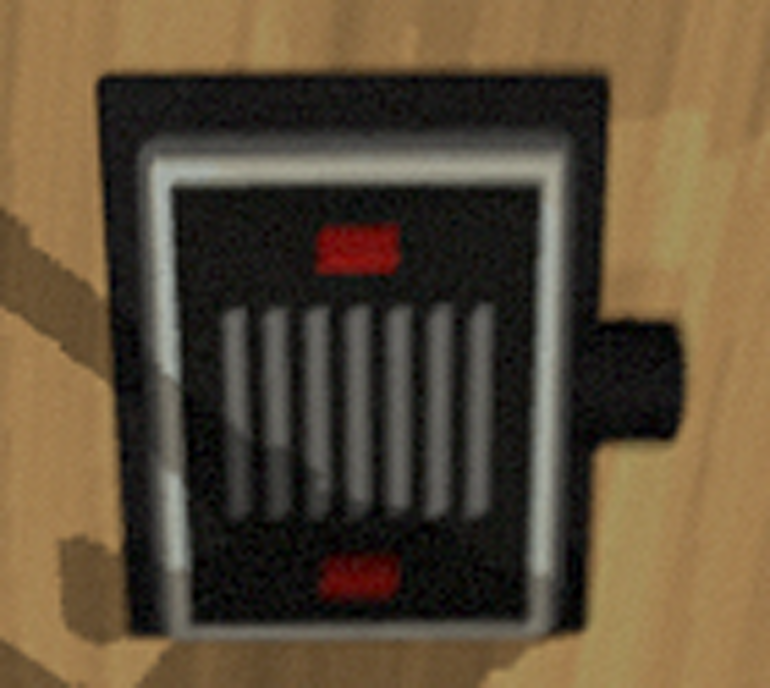

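View pics/w2c.png

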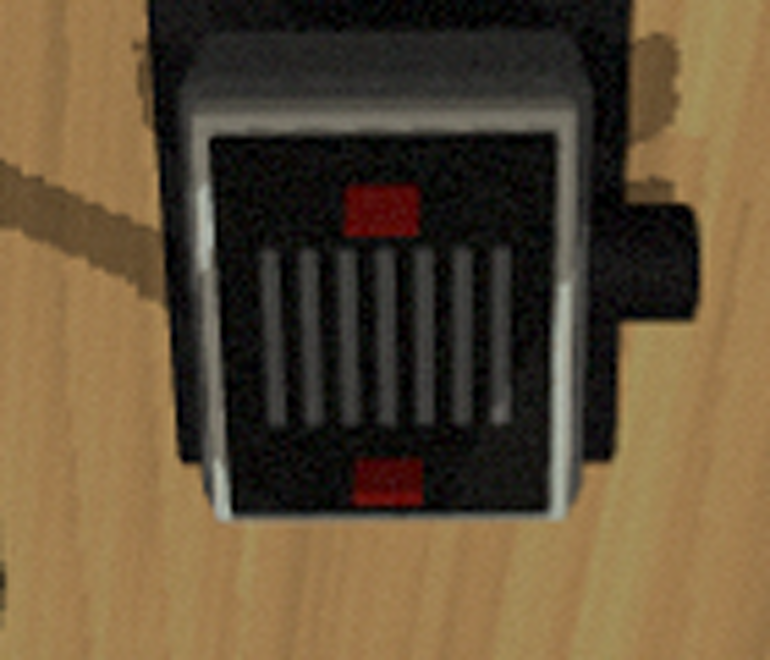

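```bash
python3 - <<'E'
from h import *
import pickle;w1=pickle.load(open("w1.pkl","rb"));w2=pickle.load(open("w2.pkl","rb"));pt,ps=pickle.load(open("v1.pkl","rb"))
A=lambda c:(190+(c[0]+.5)/5.5-.5,75+(c[1]+.5)/5.5-.5)
B=lambda c:(175+(c[0]+.5)/5.5-.5,168+(c[1]+.5)/5.5-.5)
a=[(173,187),(545,183),(527,622),(190,622),(235,308),(237,518),(485,305),(479,518)]
b=[(210,137),(557,130),(550,512),(230,515),(270,250),(277,425),(502,248),(502,424)]
P=[]
for i,j in zip(a,b):
    x,r=tri([(w1,A(i)),(w2,B(j))]);P.append(x);print(x.round(4),r)
P=np.array(P);print("rubber mid",P[:4].mean(0),"bars",P[4:].mean(0))
ang=lambda d:np.degrees(np.arctan2(d[1],d[0]))
for z in (.068,.072,.076):
  for w,F,l in((w1,A,a),(w2,B,b)):
    Q=np.array([at_z(w,F(c),z) for c in l])
    print(z,Q[:4].mean(0).round(4),Q[4:].mean(0).round(4),"yaw",ang(Q[1]-Q[0]),ang(Q[2]-Q[3]),ang(Q[0]-Q[3])-90,ang(Q[1]-Q[2])-90,ang(Q[4]-Q[5])-90,ang(Q[6]-Q[7])-90,"len",[round(1000*np.linalg.norm(Q[i]-Q[j]),1) for i,j in((0,1),(2,3),(0,3),(1,2))])
h=[((358,250),(382,211)),((361,577),(389,483))]
H=[tri([(w1,A(i)),(w2,B(j))]) for i,j in h];print(H,ang(H[0][0]-H[1][0])-90,np.linalg.norm(H[0][0]-H[1][0]), (H[0][0]+H[1][0])/2)
E
```

```text
[ 0.4307 -0.1245  0.0728] [np.float64(0.4), np.float64(0.4)]
[ 0.5089 -0.1114  0.0715] [np.float64(0.7), np.float64(0.7)]
[ 0.5236 -0.2075  0.0767] [np.float64(0.2), np.float64(0.2)]
[ 0.4464 -0.2187  0.079 ] [np.float64(0.7), np.float64(0.7)]
[ 0.4477 -0.1469  0.0802] [np.float64(0.3), np.float64(0.3)]
[ 0.4543 -0.1933  0.077 ] [np.float64(0.1), np.float64(0.1)]
[ 0.5    -0.1379  0.0816] [np.float64(0.5), np.float64(0.5)]
[ 0.5079 -0.1849  0.077 ] [np.float64(0.4), np.float64(0.4)]
rubber mid [ 0.47741498 -0.16554973  0.07499376] bars [ 0.47749378 -0.16574758  0.07896769]
0.068 [ 0.4781 -0.1672  0.068 ] [ 0.4783 -0.1675  0.068 ] yaw 9.457071548470232 8.833409495376396 9.171051855127075 8.74889043516616 8.118827630138384 8.855429833244244 len [np.float64(80.5), np.float64(79.8), np.float64(99.0), np.float64(99.8)]
0.068 [ 0.4772 -0.1694  0.068 ] [ 0.4776 -0.171   0.068 ] yaw 9.83627331268445 9.309556288886 8.721209944115344 9.23168520010914 8.717065183723122 9.53579090950143 len [np.float64(80.0), np.float64(80.9), np.float64(101.0), np.float64(101.7)]
0.072 [ 0.478  -0.1665  0.072 ]
[... 498 characters left out ...]
  -0.1661  0.076 ] yaw 9.457071548470227 8.833409495376396 9.17105185512709 8.748890435166118 8.118827630138313 8.85542983324433 len [np.float64(78.7), np.float64(77.9), np.float64(96.6), np.float64(97.5)]
0.076 [ 0.4768 -0.1655  0.076 ] [ 0.4773 -0.1671  0.076 ] yaw 9.836273312684455 9.309556288886002 8.721209944115358 9.23168520010914 8.717065183723108 9.535790909501486 len [np.float64(78.1), np.float64(79.0), np.float64(98.5), np.float64(99.2)]
[(array([ 0.47153136, -0.13033295,  0.08842892]), [np.float64(0.4), np.float64(0.4)]), (array([ 0.48318364, -0.20056373,  0.08447107]), [np.float64(0.6), np.float64(0.6)])] 9.420364388296079 0.07130079430527965 [ 0.4773575  -0.16544834  0.08645   ]
```

>>> carry_out(
  rows=[
    [[1,1.5,4.5,-1.1,-0.03],[1,1.6,4.5,-1.1,-0.03],[1,1.6,4.5,-1.1,-0.03],[1,1.6,4.4,-1.1,-0.015],[1,0,0,0,0],[1,0,0,0,0]],
  ],
)

```text
clock: 3.75
position: [0.5412, 0.0852, 0.2128]
ee_rot: [0.001, 1.0, 0.022, -0.0]
contact_force: [-0.6, -0.5, 0.8]
width: 0.0855
```

```bash
python3 - <<'E'
from h import *
p=cams.get_image("wrist")
s=telemetry.get_state();print(s["position"],s["ee_rot"],np.abs(s["qd"]).max(),p["eye"],s["clock"])
import pickle;pickle.dump(p,open("w3.pkl","wb"))
c=proj(p,[.538,.115,.017]).astype(int);print(c)
save(p,"w3c",(c[0]-70,c[1]-60,c[0]+70,c[1]+60),5.5)
E
```

```text
[0.54106162 0.0844844  0.21322883] [ 7.70337364e-04  9.99770374e-01  2.14143969e-02 -1.71730633e-04] 0.01842112104544312 [0.5368533  0.16949712 0.35504519] 3.8
[251 145]
```

View pics/w3c.png

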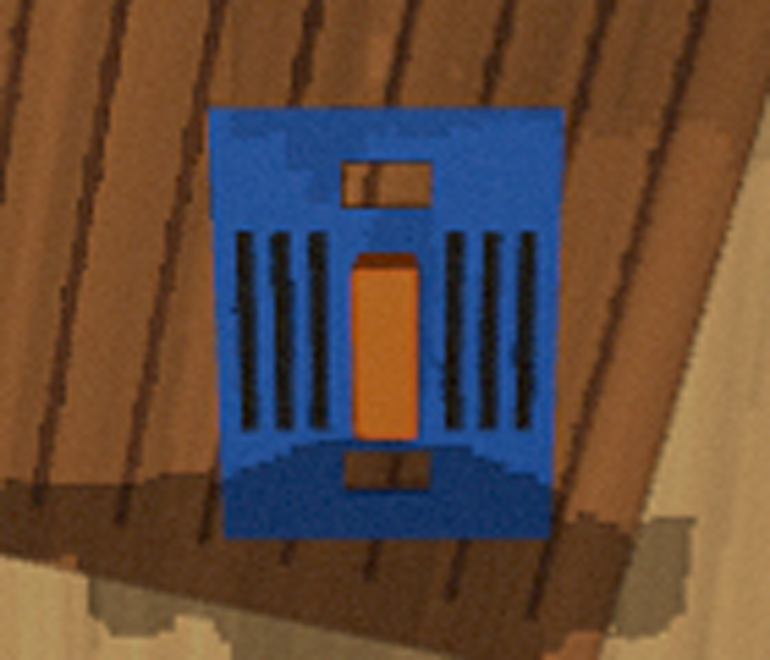

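```bash
python3 - <<'E'
from h import *
import pickle;w=pickle.load(open("w3.pkl","rb"));pt,ps=pickle.load(open("v1.pkl","rb"))
A=lambda c:(181+(c[0]+.5)/5.5-.5,85+(c[1]+.5)/5.5-.5)
ang=lambda d:np.degrees(np.arctan2(d[1],d[0]))
Q=np.array([at_z(w,A(c),.017) for c in [(209,107),(564,107),(552,538),(225,538)]])
S=np.array([at_z(w,A(c),.017) for c in [(388,184),(388,470)]])
print(Q.mean(0),S.mean(0),"yaw",ang(Q[1]-Q[0]),ang(Q[2]-Q[3]),ang(Q[0]-Q[3])-90,ang(Q[1]-Q[2])-90,ang(S[0]-S[1])-90,np.linalg.norm(S[0]-S[1]))
print([round(1000*np.linalg.norm(Q[i]-Q[j]),1) for i,j in((0,1),(2,3),(0,3),(1,2))])
R4=np.array([at_z(w,A(c),.047) for c in [(353,268),(418,268),(418,438),(353,438)]]);print("rib",R4.mean(0),ang(R4[0]-R4[3])-90,ang(R4[1]-R4[2])-90)
T=lambda u,v:(130+(u+.5)/3.6-.5,140+(v+.5)/3.6-.5)
S_=lambda u,v:(200+(u+.5)/5-.5,140+(v+.5)/5-.5)
print("tri rib top",tri([(w,A((385.5,353))),(pt,T(280,183)),(ps,S_(270,432))]))
s=telemetry.get_state();print(s["position"],ang([1,0]))
E
```

```text
[0.53750608 0.1152717  0.017     ] [0.53761041 0.11538185 0.017     ] yaw 2.5335432654619296 2.556954540639843 2.603625856984962 2.861597546913643 2.4718551966355164 0.06364378574690854
[np.float64(75.7), np.float64(76.1), np.float64(96.0), np.float64(95.9)]
rib [0.53723993 0.1153992  0.047     ] 2.0598445270720163 2.8243204938212045
tri rib top (array([0.53786707, 0.11485288, 0.04578833]), [np.float64(0.9), np.float64(1.9), np.float64(2.3)])
[0.54106162 0.0844844  0.21322883] 0.0
```

>>> carry_out(
  rows=[
    [[1,-0.3,3.1,-1,0],[1,0,0,-4,0],[1,0,0,-4,0],[1,0,0,-4,0],[1,0,0,-3,0],[1,0,0,-2,0],[1,0,0,-1,0],[1,0,0,0,0],[1,0,0,0,0]],
  ],
)

```text
clock: 4.7
position: [0.5389, 0.1163, 0.0244]
ee_rot: [0.0, 1.0, 0.021, 0.001]
contact_force: [-0.3, -0.3, -0.1]
width: 0.0854
```

```bash
python3 - <<'E'
from h import *
for _ in range(1):
  s=telemetry.get_state();print(s["position"],s["ee_rot"],np.abs(s["qd"]).max(),s["contact_force"],s["clock"])
p=cams.get_image("wrist");save(p,"w4",None,1.5)
s=telemetry.get_state();print(s["position"])
E
```

```text
[0.5388648  0.11631175 0.02441319] [6.37048173e-05 9.99773101e-01 2.12759677e-02 1.03692399e-03] 0.011915738693716475 [-0.28870526 -0.26815992 -0.06767191] 4.7
[0.53913073 0.1166836  0.02475665]
```

View pics/w4.png

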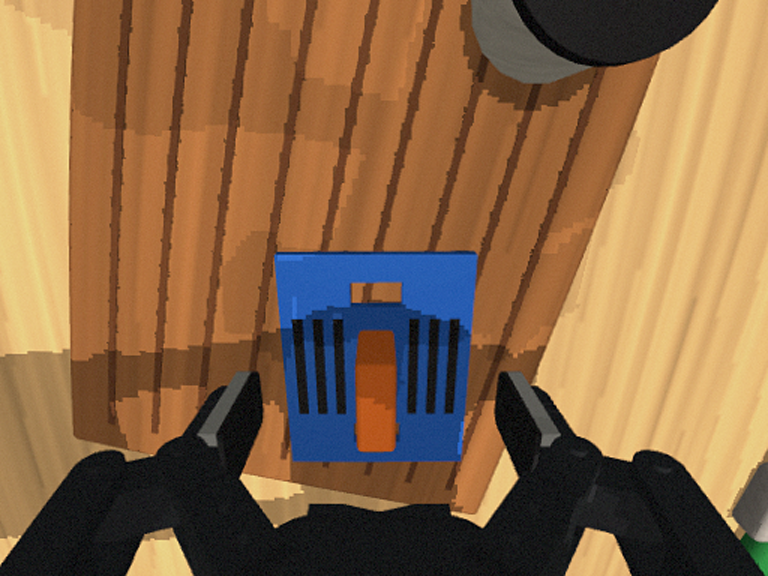

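>>> carry_out(
  rows=[
    [[1,-0.15,-0.1,-0.2,0],[1,0,0,0,0],[-1,0,0,0,0],[-1,0,0,0,0],[-1,0,0,0,0],[-1,0,0,0,0],[-1,0,0,0,0],[-1,0,0,0,0],[-1,0,0,0,0],[-1,0,0,0,0]],
  ],
  force=70,
)

```text
clock: 5.75
position: [0.5367, 0.1164, 0.0216]
ee_rot: [-0.0, 1.0, 0.022, 0.0]
contact_force: [-0.4, 0.2, 1.7]
width: 0.0129
```

```bash
python3 - <<'E'
from h import *
s=telemetry.get_state();print(s["position"],s["ee_rot"],np.abs(s["qd"]).max(),s["contact_force"],s["width"],s["clock"])
E
```

```text
[0.53669656 0.11638693 0.02156351] [-3.81296906e-05  9.99757472e-01  2.20177473e-02  4.63809009e-04] 0.0023045814648350654 [-0.42082685  0.16379757  1.7162009 ] 0.012890160224108238 5.75
```

>>> carry_out(
  rows=[
    [[-1,0,0,1,0],[-1,0,0,2,0],[-1,0,0,4,0],[-1,0,0,4,0],[-1,0,0,3,0],[-1,0,0,1,0],[-1,0,0,0,0],[-1,0,0,0,0]],
  ],
)

```text
clock: 6.55
position: [0.535, 0.1162, 0.1698]
ee_rot: [0.0, 1.0, 0.022, -0.001]
contact_force: [-0.3, 0.1, -1.1]
width: 0.0126
```

```bash
python3 - <<'E'
from h import *
s=telemetry.get_state();print(s["position"],s["ee_rot"],s["contact_force"],s["moment"],s["width"],s["clock"])
p=cams.get_image("wrist");save(p,"w5",None,1.5)
import pickle;pickle.dump((p,s),open("w5.pkl","wb"))
E
```

```text
[0.53501414 0.11617842 0.16983043] [ 1.18783206e-04  9.99757326e-01  2.19794110e-02 -1.47638919e-03] [-0.25716736  0.0732164  -1.11125258] [-0.03936477  0.01024049 -0.00352486] 0.012616032242106499 6.55
```

View pics/w5.png

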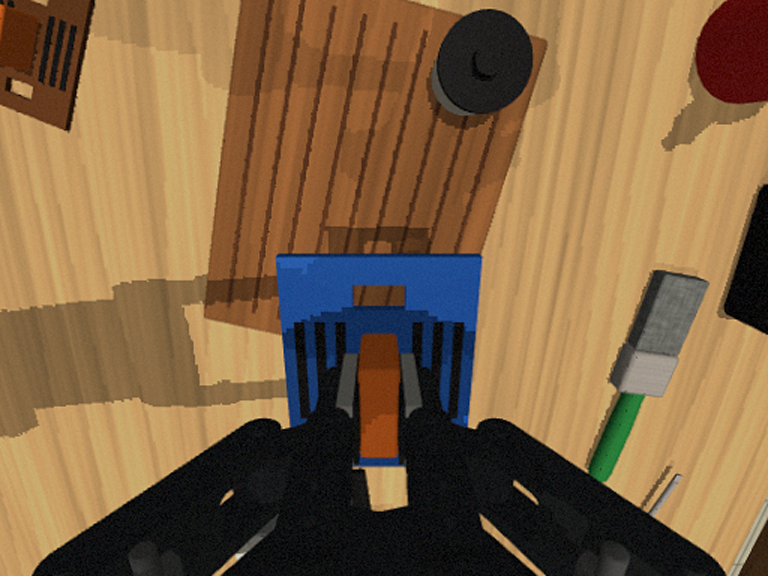

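```bash
python3 - <<'E'
from h import *
import pickle;p,s=pickle.load(open("w5.pkl","rb"))
save(p,"w5c",(170,155,340,350),3)
A=lambda c:((c[0]+.5)/1.5-.5,(c[1]+.5)/1.5-.5)
q=s["ee_rot"];Rt=rot(q);t=np.array(s["position"])
print(np.degrees(2*np.arctan2(q[2],q[1])))
for dz in (-.0046,):
    Q=[at_z(p,A(c),t[2]+dz) for c in [(277,256),(481,255),(379,296.5),(353,286),(406,286)]]
    for x in Q: print((Rt.T@(x-t)*1000).round(1))
E
```

```text
2.5188605711795633
[-38.  -46.9   4.7]
[ 36.7 -47.3   4.5]
[ -0.6 -31.2   4.6]
[-10.3 -35.3   4.6]
[  9.5 -35.3   4.6]
```

View pics/w5c.png

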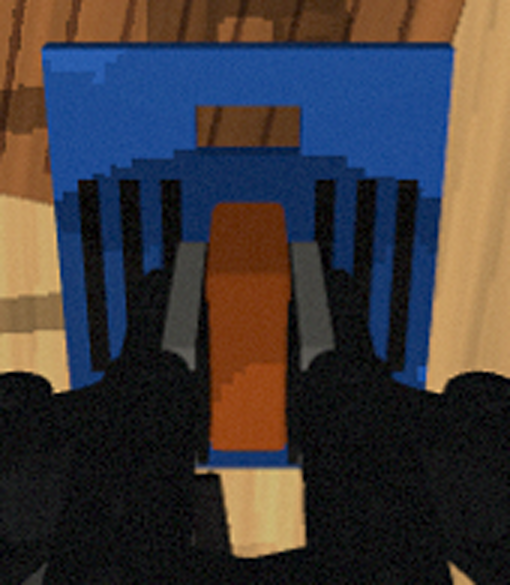

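>>> carry_out(
  rows=[
    [[-1,-0.6,-2,0,0.015],[-1,-0.6,-3.2,0,0.02],[-1,-0.6,-3.6,0,0.02],[-1,-0.6,-3.6,0,0.02],[-1,-0.6,-3.6,0,0.02],[-1,-0.6,-3.6,0,0.02],[-1,-0.6,-3.6,0,0],[-1,-0.6,-3,-1,0],[-1,-0.6,-1.4,-2,0],[-1,-0.3,-0.6,-1,0],[-1,0,0,0,0],[-1,0,0,0,0]],
  ],
)

```text
clock: 7.8
position: [0.4792, -0.1648, 0.1307]
ee_rot: [-0.001, 0.997, 0.079, -0.001]
contact_force: [0.1, -0.9, -1.4]
width: 0.0127
```

```bash
python3 - <<'E'
from h import *
s=telemetry.get_state();print(s["position"],s["ee_rot"],s["contact_force"],np.abs(s["qd"]).max(),s["clock"],np.degrees(2*np.arctan2(s["ee_rot"][2],s["ee_rot"][1])))
p=cams.get_image("wrist");save(p,"w6",(130,100,390,340),3)
ps=cams.get_image("side");save(ps,"s6",(240,110,350,210),6)
pt=cams.get_image("top");save(pt,"t6",(260,160,360,250),6)
import pickle;pickle.dump((p,s,ps,pt),open("w6.pkl","wb"))
E
```

```text
[ 0.47915039 -0.1648266   0.13072662] [-7.33944185e-04  9.96835984e-01  7.94808368e-02 -5.27375065e-04] [ 0.08553079 -0.88825061 -1.39099664] 0.02224174805114025 7.8 9.117453431144044
```

View pics/w6.png

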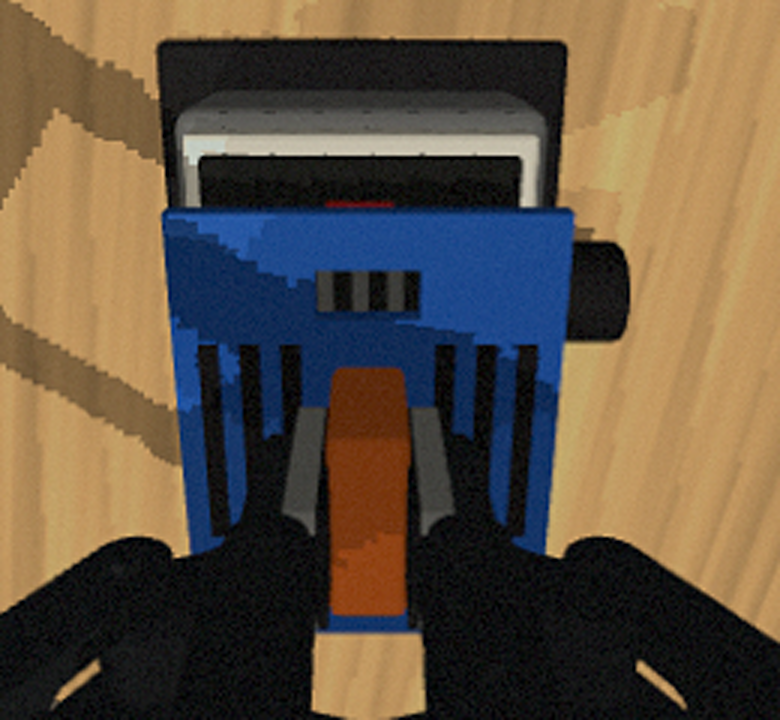

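View pics/s6.png

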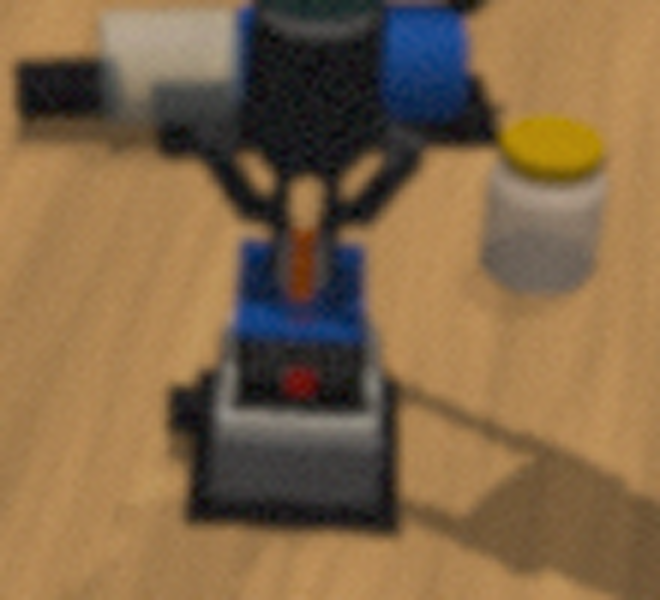

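```bash
python3 - <<'E'
from h import *
import pickle;p,s,ps,pt=pickle.load(open("w6.pkl","rb"))
A=lambda c:(130+(c[0]+.5)/3-.5,100+(c[1]+.5)/3-.5)
Rt=rot(s["ee_rot"]);
yaw=np.arctan2(s["ee_rot"][2],s["ee_rot"][1])*2
Rt=R.from_euler('z',yaw).as_matrix()@np.diag([1,-1,-1])
t=np.array(s["position"])
def f(c,z): return (Rt.T@(at_z(p,A(c),z)-t)*1000).round(1)[:2]
zc=t[2]-.0046
print("cover edge",f((163,211.5),zc),f((573,211.5),zc),"slot",f((317,271),zc),f((421,271),zc),f((318,313),zc-.005))
for z in (.069,.072,.076): print(z,"rubber",f((198,157),z),f((522,156),z),"seat",f((182,136),z),f((545,136),z))
for z in (.085,.09):print("hook x",z,f((326,205),z),f((394,205),z))
print("cradle",f((159,42),.015),f((567,42),.015),np.array(p["eye"])-t)
E
```

```text
cover edge [-38.2 -47.1] [ 36.9 -47.2] slot [-10.2 -35.7] [  9.3 -35.7] [-10.5 -25.3]
0.069 rubber [-43.  -46.7] [ 37.6 -47. ] seat [-46.6 -52. ] [ 43. -52.]
0.072 rubber [-42.3 -47.3] [ 37.1 -47.5] seat [-45.9 -52.4] [ 42.4 -52.5]
0.076 rubber [-41.5 -48. ] [ 36.3 -48.3] seat [-45.  -53.1] [ 41.5 -53.1]
hook x 0.085 [-10.4 -38.3] [  5.4 -38.3]
hook x 0.09 [-10.2 -39.6] [  5.2 -39.6]
cradle [-63.8 -71.9] [ 59.4 -71.9] [-0.01387562  0.08292722  0.14247282]
```

View pics/t6.png

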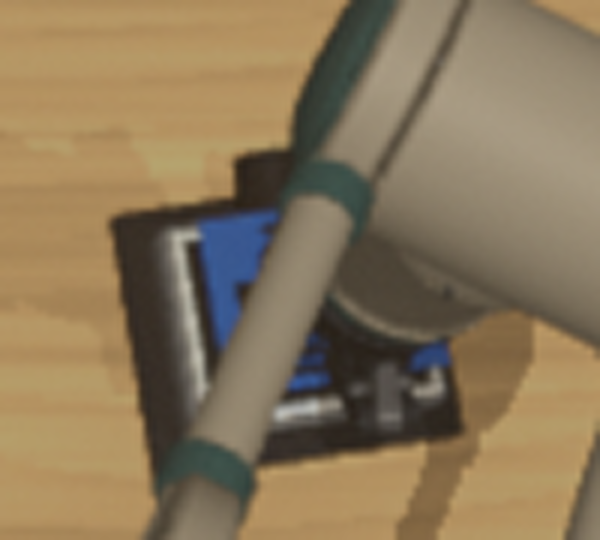

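>>> carry_out(
  rows=[
    [[-1,-0.16,-0.15,-0.5,0],[-1,0,0,-1,0],[-1,0,0,-0.5,0],[-1,0,0,0,0],[-1,0,0,0,0],[-1,0,0,0,0]],
  ],
)

```text
clock: 8.55
position: [0.4779, -0.1673, 0.1114]
ee_rot: [0.0, 0.997, 0.079, 0.0]
contact_force: [0.1, -0.1, -2.1]
width: 0.0128
```

```bash
python3 - <<'E'
from h import *
s=telemetry.get_state();print(s["position"],s["ee_rot"],s["contact_force"],np.abs(s["qd"]).max(),s["clock"],np.degrees(2*np.arctan2(s["ee_rot"][2],s["ee_rot"][1])))
p=cams.get_image("wrist");save(p,"w7",(130,100,390,340),3)
import pickle;pickle.dump((p,s),open("w7.pkl","wb"))
E
```

```text
[ 0.47790363 -0.16729611  0.11143215] [7.95081905e-05 9.96843424e-01 7.93923263e-02 1.99824954e-04] [ 0.09585131 -0.10172138 -2.11068592] 0.003952393446632235 8.55 9.107275207907428
```

View pics/w7.png

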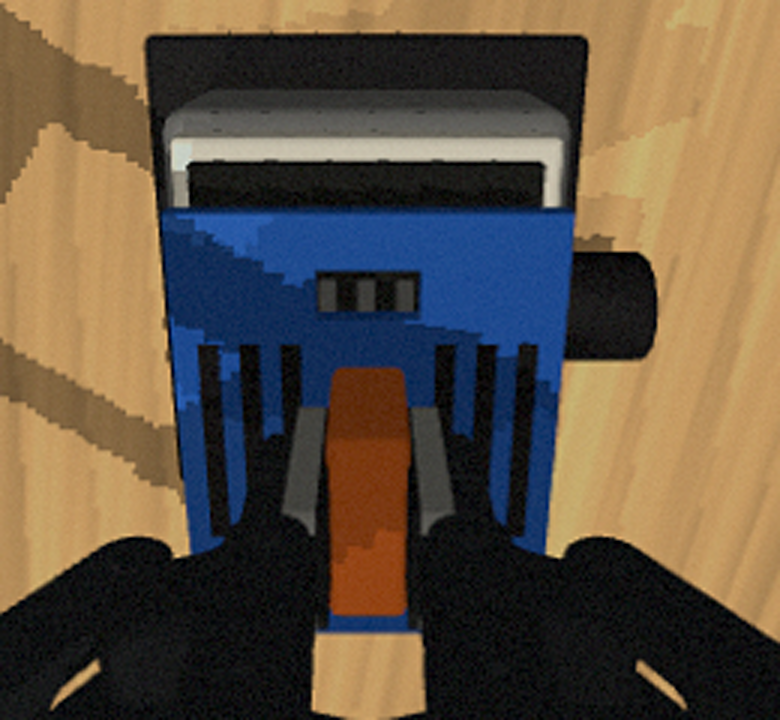

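```bash
python3 - <<'E'
from h import *
import pickle;p,s=pickle.load(open("w7.pkl","rb"))
A=lambda c:(130+(c[0]+.5)/3-.5,100+(c[1]+.5)/3-.5)
yaw=np.arctan2(s["ee_rot"][2],s["ee_rot"][1])*2
Rt=R.from_euler('z',yaw).as_matrix()@np.diag([1,-1,-1])
t=np.array(s["position"])
def f(c,z): return (Rt.T@(at_z(p,A(c),z)-t)*1000).round(1)[:2]
zc=t[2]-.0046
print("cover edge",f((161,212),zc),f((575,211.5),zc),"slot",f((316,271),zc),f((420,271),zc))
for z in (.069,.072,.076): print(z,"rubber",f((189,162),z),f((546,162),z),"seat",f((171,138),z),f((563,138),z),"bars",f((327,295),z),f((367,295),z),f((407,295),z))
print("cradle",f((146,36),.015),f((588,36),.015))
E
```

```text
cover edge [-38.5 -47.1] [ 37.3 -47.2] slot [-10.3 -35.7] [  9.1 -35.7]
0.069 rubber [-41.  -49.1] [ 39.6 -49.1] seat [-44.7 -54.5] [ 43.  -54.5] bars [-10.3 -17.2] [ -0.8 -17.2] [  8.7 -17.2]
0.072 rubber [-40.3 -49.7] [ 38.9 -49.7] seat [-44. -55.] [ 42.3 -55. ] bars [-10.2 -18.3] [ -0.8 -18.3] [  8.5 -18.3]
0.076 rubber [-39.5 -50.4] [ 38.1 -50.4] seat [-43.  -55.7] [ 41.4 -55.7] bars [-10.  -19.7] [ -0.8 -19.7] [  8.3 -19.7]
cradle [-62.5 -74.4] [ 60.8 -74.4]
```

>>> carry_out(
  rows=[
    [[-1,0,0.05,-0.4,0],[-1,0,0,-0.4,0],[-1,0,0,-0.2,0],[-1,0,0,0,0],[-1,0,0,0,0]],
  ],
)

```text
clock: 9.1
position: [0.4777, -0.1667, 0.1012]
ee_rot: [-0.0, 0.997, 0.079, -0.0]
contact_force: [-0.1, 0.3, -1.5]
width: 0.0128
```

```bash
python3 - <<'E'
from h import *
s=telemetry.get_state();print(s["position"],s["ee_rot"],s["contact_force"],np.abs(s["qd"]).max(),s["clock"])
p=cams.get_image("wrist");save(p,"w8",(200,150,330,300),5)
ps=cams.get_image("side");save(ps,"s8",(240,110,350,210),6)
E
```

```text
[ 0.47768211 -0.16667855  0.10123359] [-2.25394937e-05  9.96840278e-01  7.94320995e-02 -1.68919454e-05] [-0.11709842  0.25556238 -1.54861848] 0.0045965083029636975 9.1
```

View pics/w8.png

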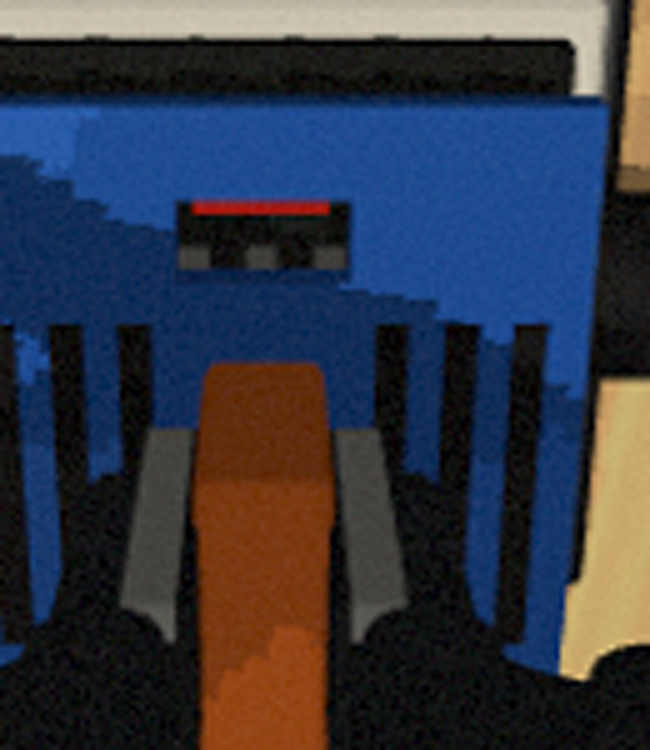

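View pics/s8.png

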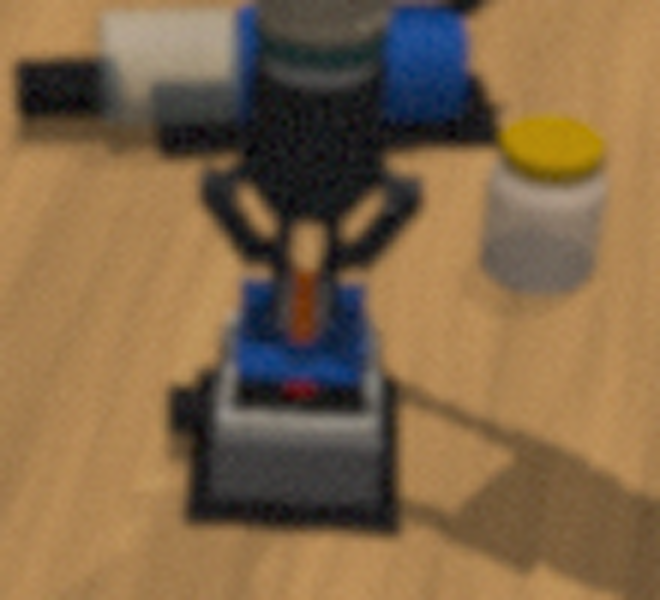

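```bash
python3 - <<'E'
from h import *
p=cams.get_image("wrist");s=telemetry.get_state()
A=lambda c:(200+(c[0]+.5)/5-.5,150+(c[1]+.5)/5-.5)
yaw=np.arctan2(s["ee_rot"][2],s["ee_rot"][1])*2
Rt=R.from_euler('z',yaw).as_matrix()@np.diag([1,-1,-1])
t=np.array(s["position"]);print(t)
def f(c,z): return (Rt.T@(at_z(p,A(c),z)-t)*1000).round(1)[:2]
zc=t[2]-.0046
print("slot outer",f((264,201),zc),"inner",f((264,272),zc-.005),"edge",f((600,98),zc))
for z in (.083,.086,.089,.092): print(z,"hook inner",f((192,216),z),f((330,216),z))
for z in (.067,.07,.073,.076): print(z,"rubber edge",f((500,41),z),f((574,41),z))
E
```

```text
[ 0.47782339 -0.16672816  0.10144593]
slot outer [ -0.6 -35.8] inner [ -0.6 -25.4] edge [ 36.3 -47.7]
0.083 hook inner [ -9.5 -29.3] [  7.5 -29.3]
0.086 hook inner [ -9.3 -30.3] [  7.4 -30.3]
0.089 hook inner [ -9.1 -31.4] [  7.2 -31.4]
0.092 hook inner [ -9.  -32.4] [  7.1 -32.4]
0.067 rubber edge [ 30.1 -47.9] [ 39.8 -47.9]
0.07 rubber edge [ 29.6 -48.5] [ 39.1 -48.5]
0.073 rubber edge [ 29.1 -49.1] [ 38.4 -49.2]
0.076 rubber edge [ 28.5 -49.7] [ 37.7 -49.8]
```

>>> carry_out(
  rows=[
    [[-1,0,0,-0.1,0],[-1,0,0,-0.1,0],[-1,0,0,-0.1,0],[-1,0,0,-0.1,0],[-1,0,0,0,0]],
  ],
)

```text
clock: 9.75
position: [0.4775, -0.1666, 0.0971]
ee_rot: [-0.0, 0.997, 0.079, -0.0]
contact_force: [-0.4, -0.4, -0.4]
width: 0.0127
```

>>> carry_out(
  rows=[
    [[-1,0,0,-0.1,0],[-1,0,0,-0.1,0],[-1,0,0,0,0]],
  ],
)

```text
clock: 10.05
position: [0.4778, -0.1667, 0.0954]
ee_rot: [0.0, 0.997, 0.079, 0.0]
contact_force: [-0.2, 0.7, -0.5]
width: 0.0127
```

>>> carry_out(
  rows=[
    [[-1,0,0,-0.1,0],[-1,0,0,-0.1,0],[-1,0,0,0,0]],
  ],
)

```text
clock: 10.35
position: [0.478, -0.1668, 0.0935]
ee_rot: [0.0, 0.997, 0.079, 0.0]
contact_force: [0.3, -0.3, 2.4]
width: 0.0128
```

>>> carry_out(
  rows=[
    [[-1,0,0,-0.1,0],[-1,0,0,0,0]],
  ],
)

```text
clock: 10.55
position: [0.4781, -0.1668, 0.0926]
ee_rot: [0.0, 0.997, 0.079, 0.001]
contact_force: [0.0, -1.4, 3.4]
width: 0.0123
```

>>> carry_out(
  rows=[
    [[-1,0,0,-0.1,0],[-1,0,0,0,0]],
  ],
)

```text
clock: 10.75
position: [0.4781, -0.1669, 0.0916]
ee_rot: [0.0, 0.997, 0.079, 0.001]
contact_force: [0.5, 0.4, 3.7]
width: 0.0126
```

>>> carry_out(
  rows=[
    [[-1,0,0,-0.1,0],[-1,0,0,0,0]],
  ],
)

```text
clock: 10.95
position: [0.4782, -0.1669, 0.0907]
ee_rot: [0.0, 0.997, 0.079, 0.001]
contact_force: [0.1, -0.4, 5.5]
width: 0.0122
```

>>> carry_out(
  rows=[
    [[-1,0,0,-0.1,0],[-1,0,0,-0.1,0],[-1,0,0,0,0]],
  ],
)

```text
clock: 11.25
position: [0.4781, -0.1667, 0.0884]
ee_rot: [0.0, 0.997, 0.079, 0.001]
contact_force: [1.6, -0.2, 1.7]
width: 0.0128
```

```bash
python3 - <<'E'
from h import *
s=telemetry.get_state();print(s["position"],s["contact_force"],s["moment"],s["clock"])
p=cams.get_image("wrist");save(p,"w9",(200,150,330,300),5)
E
```

```text
[ 0.47810516 -0.16674998  0.08839696] [ 1.55522946 -0.16296145  1.70471295] [-0.12390969 -0.19122797 -0.03797456] 11.25
```

View pics/w9.png

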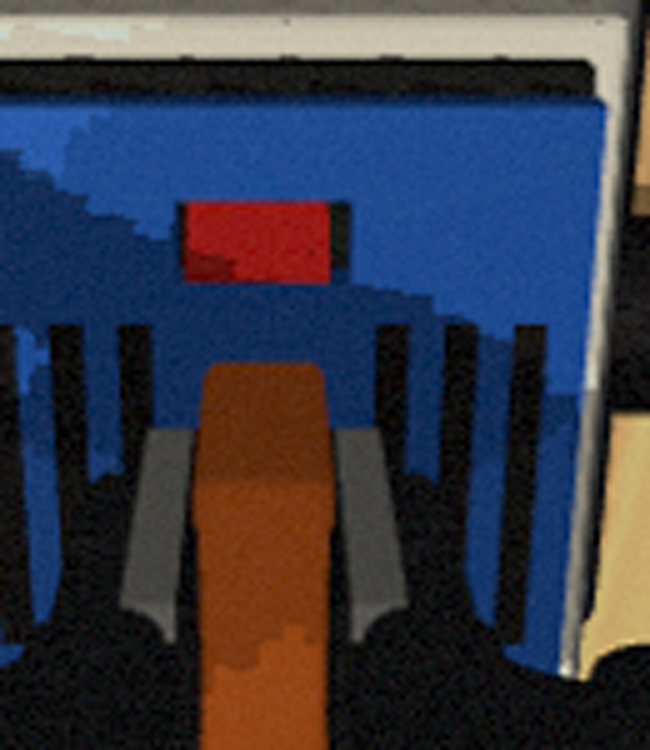

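>>> carry_out(
  rows=[
    [[-1,-0.05,0,-0.1,0],[-1,0,0,-0.1,0],[-1,0,0,0,0]],
  ],
)

```text
clock: 11.6
position: [0.4773, -0.1668, 0.0862]
ee_rot: [0.0, 0.997, 0.079, 0.0]
contact_force: [0.8, 0.1, 1.9]
width: 0.0123
```

>>> carry_out(
  rows=[
    [[-1,0,0,-0.1,0],[-1,0,0,-0.1,0],[-1,0,0,0,0]],
  ],
)

```text
clock: 11.9
position: [0.477, -0.1667, 0.0841]
ee_rot: [0.0, 0.997, 0.079, -0.0]
contact_force: [1.4, -0.5, 1.6]
width: 0.0129
```

>>> carry_out(
  rows=[
    [[-1,0,0,-0.1,0],[-1,0,0,0,0]],
  ],
)

```text
clock: 12.1
position: [0.477, -0.1667, 0.0831]
ee_rot: [-0.0, 0.997, 0.079, -0.0]
contact_force: [0.5, -1.6, 2.1]
width: 0.013
```

>>> carry_out(
  rows=[
    [[-1,0,0,-0.1,0],[-1,0,0,0,0]],
  ],
)

```text
clock: 12.3
position: [0.477, -0.1667, 0.0823]
ee_rot: [0.0, 0.997, 0.079, -0.0]
contact_force: [-0.3, -1.4, 4.2]
width: 0.0127
```

>>> carry_out(
  rows=[
    [[-1,0,0,-0.05,0],[-1,0,0,0,0]],
  ],
)

```text
clock: 12.5
position: [0.477, -0.1667, 0.0821]
ee_rot: [0.0, 0.997, 0.079, -0.0]
contact_force: [-0.8, -1.0, 6.5]
width: 0.0126
```

>>> carry_out(
  rows=[
    [[-1,0,0,-0.05,0],[-1,0,0,0,0]],
  ],
)

```text
clock: 12.7
position: [0.477, -0.1667, 0.0819]
ee_rot: [0.0, 0.997, 0.079, -0.0]
contact_force: [-0.8, -0.3, 8.7]
width: 0.0129
```

>>> carry_out(
  rows=[
    [[-1,0,0,-0.03,0],[-1,0,0,0,0]],
  ],
)

```text
clock: 12.9
position: [0.4771, -0.1667, 0.0818]
ee_rot: [0.0, 0.997, 0.079, 0.0]
contact_force: [-0.7, -0.4, 9.4]
width: 0.0128
```

>>> carry_out(
  rows=[
    [[-1,0,0,-0.04,0],[-1,0,0,0,0]],
  ],
)

```text
clock: 13.1
position: [0.4771, -0.1667, 0.0816]
ee_rot: [0.0, 0.997, 0.079, 0.0]
contact_force: [-1.3, -0.2, 10.5]
width: 0.0126
```

>>> carry_out(
  rows=[
    [[-1,0,0,-0.04,0],[-1,0,0,0,0]],
  ],
)

```text
clock: 13.3
position: [0.477, -0.1667, 0.0814]
ee_rot: [0.0, 0.997, 0.08, 0.0]
contact_force: [-1.9, 0.5, 11.8]
width: 0.0128
```

```bash
python3 - <<'E'
from h import *
s=telemetry.get_state();print(s["position"],s["contact_force"],s["moment"],s["clock"])
p=cams.get_image("wrist");save(p,"w10",(200,150,330,300),5)
p=cams.get_image("side");save(p,"s10",(240,110,350,210),6)
E
```

```text
[ 0.47704868 -0.16673303  0.0813545 ] [-1.87397491  0.47798548 11.81978409] [-0.07141592  0.37521137 -0.02683851] 13.3
```

View pics/w10.png

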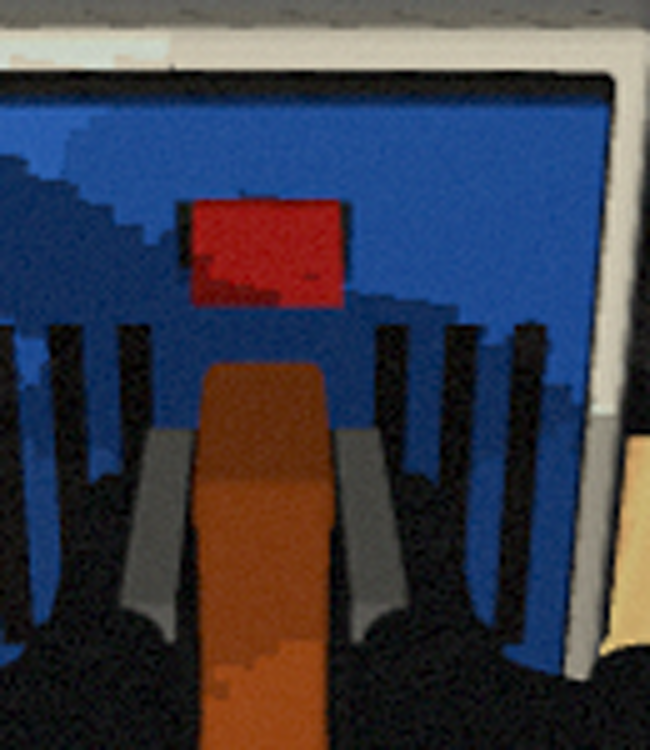

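>>> carry_out(
  rows=[
    [[-1,0,0,-0.04,0],[-1,0,0,0,0]],
  ],
)

```text
clock: 13.6
position: [0.477, -0.1667, 0.0809]
ee_rot: [0.0, 0.997, 0.08, 0.0]
contact_force: [-2.8, -0.2, 11.2]
width: 0.0124
```

>>> carry_out(
  rows=[
    [[-1,0,0,-0.04,0],[-1,0,0,0,0]],
  ],
)

```text
clock: 13.8
position: [0.4771, -0.1667, 0.0807]
ee_rot: [0.0, 0.997, 0.079, 0.0]
contact_force: [-2.7, -0.3, 14.6]
width: 0.0128
```

```bash
python3 - <<'E'
from h import *
s=telemetry.get_state();print(s["position"],s["contact_force"],s["moment"],s["clock"])
p=cams.get_image("wrist");save(p,"w11",(200,150,330,300),5)
E
```

```text
[ 0.47705619 -0.16674447  0.08070232] [-2.69122395 -0.26855865 14.56374549] [-0.06557208  0.41369556 -0.02612421] 13.8
```

View pics/w11.png

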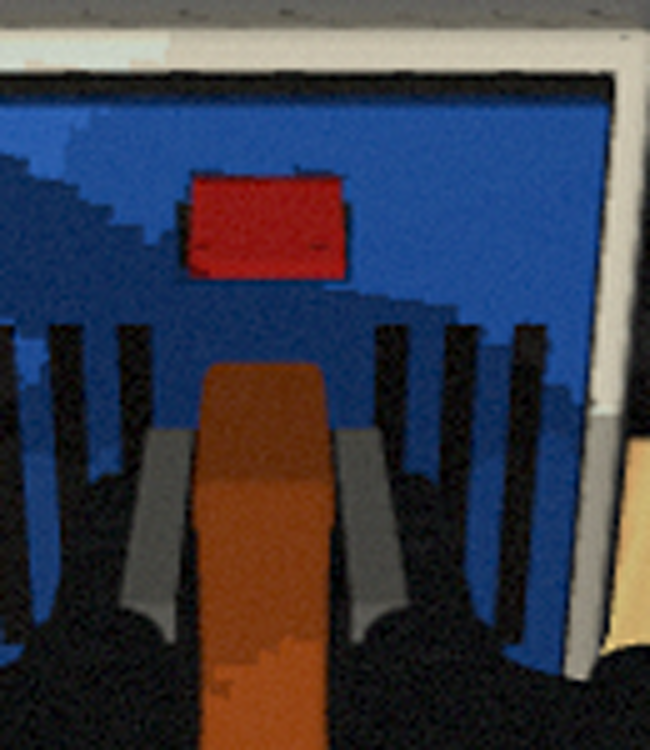

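>>> carry_out(
  rows=[
    [[-1,0,0,-0.03,0],[-1,0,0,0,0]],
  ],
)

```text
clock: 14.05
position: [0.4771, -0.1667, 0.0806]
ee_rot: [0.0, 0.997, 0.08, 0.0]
contact_force: [-2.1, -0.1, 14.9]
width: 0.0128
```

```bash
python3 - <<'E'
from h import *
s=telemetry.get_state();print(s["position"],s["contact_force"],s["moment"],s["clock"])
p=cams.get_image("side");save(p,"s11",(260,130,320,190),10)
p=cams.get_image("top");save(p,"t11",(260,160,360,250),6)
p=cams.get_image("wrist");save(p,"w12",(200,150,330,384),3)
E
```

```text
[ 0.47707443 -0.16673116  0.08056378] [-2.09870725 -0.08872777 14.93625742] [0.0198556  0.46254494 0.01530228] 14.05
```

View pics/w12.png

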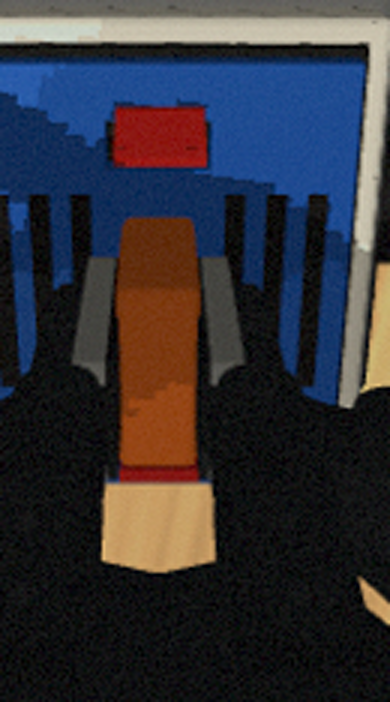

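View pics/s11.png

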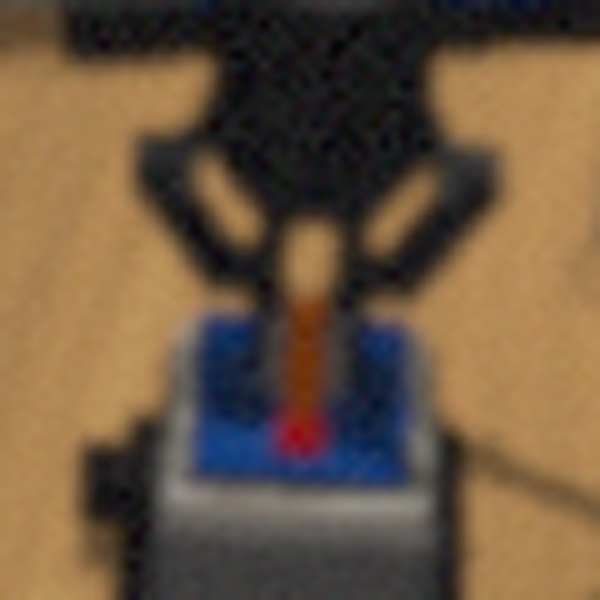

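>>> carry_out(
  rows=[
    [[-1,0,0,-0.04,0],[-1,0,0,0,0]],
  ],
)

```text
clock: 14.4
position: [0.4771, -0.1668, 0.0804]
ee_rot: [0.0, 0.997, 0.079, 0.0]
contact_force: [-3.3, 0.2, 15.4]
width: 0.0131
```

>>> carry_out(
  rows=[
    [[-1,0,0,-0.02,0],[-1,0,0,0,0]],
  ],
)

```text
clock: 14.6
position: [0.4771, -0.1668, 0.0803]
ee_rot: [0.0, 0.997, 0.08, 0.0]
contact_force: [-4.0, -0.2, 16.6]
width: 0.0125
```

```bash
python3 - <<'E'
from h import *
s=telemetry.get_state();print(s["position"],s["contact_force"],s["moment"],s["clock"])
p=cams.get_image("wrist");save(p,"w13",(200,200,330,384),4)
E
```

```text
[ 0.47710749 -0.16676396  0.08027414] [-4.01410647 -0.23963056 16.60804987] [ 0.06941839  0.50451209 -0.0731134 ] 14.6
```

View pics/w13.png

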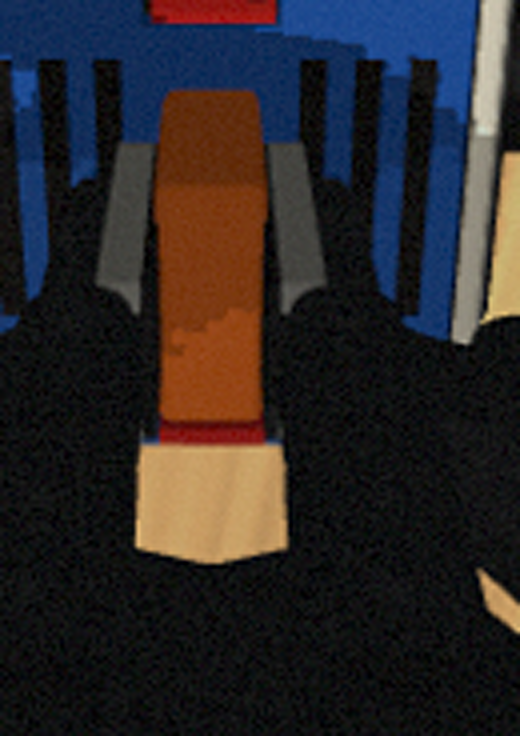

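```bash
python3 - <<'E'
from h import *
p=cams.get_image("wrist");s=telemetry.get_state()
yaw=np.arctan2(s["ee_rot"][2],s["ee_rot"][1])*2
Rt=R.from_euler('z',yaw).as_matrix()@np.diag([1,-1,-1])
t=np.array(s["position"])+Rt@np.array([-.0006,.0011,0])
zu=s["position"][2]-.0096
def g(x,y,h):
    X=t+Rt@np.array([x,y,0])*1.0; X[2]=zu+h
    u=proj(p,X); return ((u-[200,200])*4).round()
for n,a in dict(ribtopnear=(0,-.018,.035),ribtopfar=(0,.018,.035),slot_in=(0,.027,.005),slot_out=(0,.037,.005),edge=(0,.048,.005),
  tip_in=(0,.033,.0185),tip_out=(0,.036,.0185),barb=(0,.040,.0145),barb_low=(0,.040,.010),a_tip=(0,-.033,.0185),a_out=(0,-.036,.0185),a_barb=(0,-.040,.0055)).items(): print(n,g(*a))
E
```

```text
ribtopnear [210. 187.]
ribtopfar [209. 426.]
slot_in [209. 339.]
slot_out [209. 390.]
edge [209. 443.]
tip_in [209. 429.]
tip_out [209. 444.]
barb [209. 446.]
barb_low [209. 426.]
a_tip [209.  21.]
a_out [209.  -1.]
a_barb [209. -61.]
```

>>> carry_out(
  rows=[
    [[-1,0,0,0.1,0],[-1,0,0,0.1,0],[-1,0,0,0,0]],
  ],
)

```text
clock: 15.0
position: [0.477, -0.1667, 0.0812]
ee_rot: [0.0, 0.997, 0.08, 0.0]
contact_force: [-1.5, -0.9, 9.8]
width: 0.0128
```

>>> carry_out(
  rows=[
    [[-1,0,0,0.1,0],[-1,0,0,0,0]],
  ],
)

```text
clock: 15.2
position: [0.477, -0.1667, 0.0813]
ee_rot: [-0.0, 0.997, 0.079, -0.0]
contact_force: [0.3, -1.8, 2.4]
width: 0.0126
```

>>> carry_out(
  rows=[
    [[-1,0,0,0.05,0],[-1,0,0,0,0]],
  ],
)

```text
clock: 15.4
position: [0.477, -0.1667, 0.0813]
ee_rot: [-0.0, 0.997, 0.079, -0.0]
contact_force: [1.2, -2.9, -2.7]
width: 0.0128
```

>>> carry_out(
  rows=[
    [[1,0,0,0,0],[1,0,0,0,0],[1,0,0,0,0],[1,0,0,0,0],[1,0,0,0,0],[1,0,0,0,0],[1,0,0,0,0],[1,0,0,0,0]],
  ],
)

```text
clock: 16.2
position: [0.4772, -0.1667, 0.082]
ee_rot: [0.0, 0.997, 0.079, 0.0]
contact_force: [-0.4, 0.1, -1.1]
width: 0.0856
```

>>> carry_out(
  rows=[
    [[1,0,0,1,0],[1,0,0,3,0],[1,0,0,4,0],[1,0,1,4,0],[1,0,2,3,0],[1,0,-1,1,0],[1,0,-4,0,0],[1,0,-1,0,0],[1,0,0,0,0],[1,0,0,0,0]],
  ],
)

```text
clock: 17.2
position: [0.4766, -0.1964, 0.2414]
ee_rot: [-0.001, 0.997, 0.079, -0.001]
contact_force: [0.2, -0.7, -0.1]
width: 0.0854
```

```bash
python3 - <<'E'
from h import *
s=telemetry.get_state();print(s["position"],s["contact_force"],s["width"],s["clock"])
p=cams.get_image("wrist");c=proj(p,[.4775,-.1667,.076]).astype(int);print(c)
x0,y0=max(c[0]-70,0),max(c[1]-60,0);save(p,"w14",(x0,y0,x0+140,y0+120),5.5)
ps=cams.get_image("side");save(ps,"s14",(260,130,320,190),10)
pt=cams.get_image("top");save(pt,"t14")
E
```

```text
[ 0.47661544 -0.19640758  0.2414101 ] [ 0.20681476 -0.66141723 -0.07870548] 0.08540923875559941 17.2
[257 150]
```

View pics/w14.png

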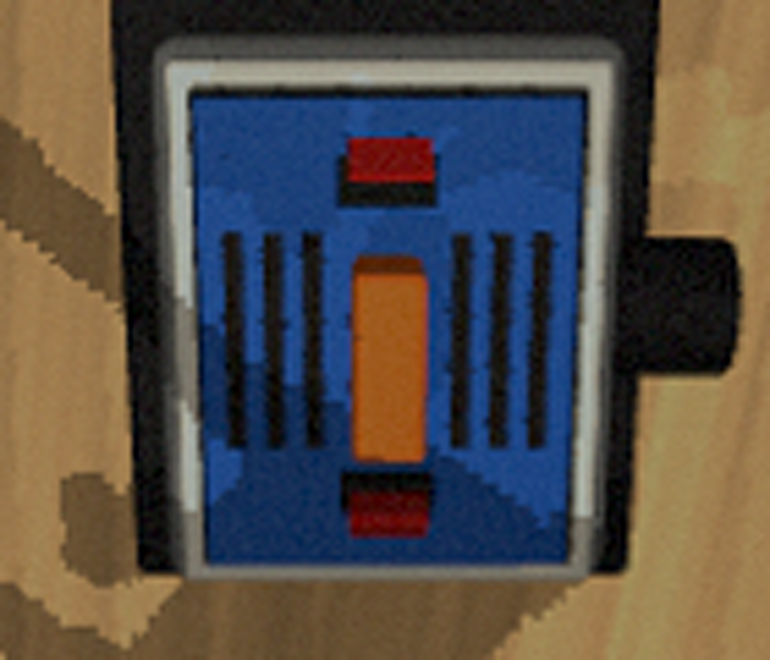

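View pics/s14.png

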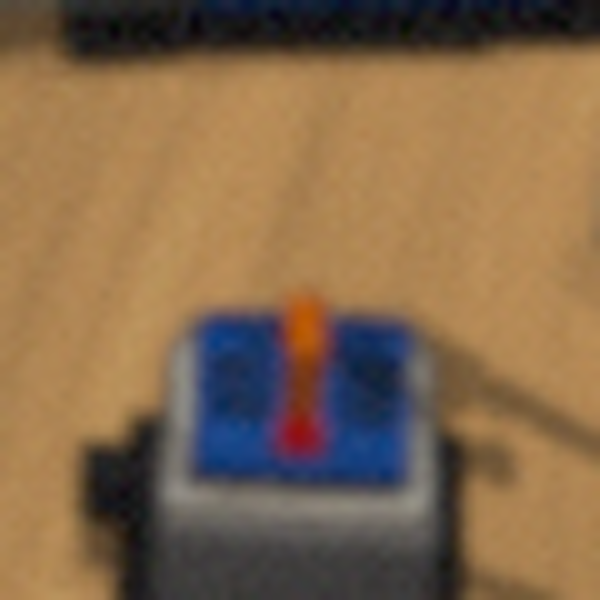

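View pics/t14.png

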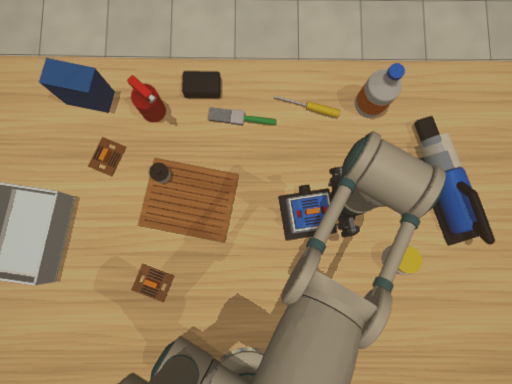

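```bash
python3 -c "
from h import *
manip.sign_off()
s=telemetry.get_state();print(s['clock'],s['position'],s['contact_force'])"
```

```text
the job is handed in; nothing more can be done
the job is handed in; nothing more can be done
```

The filter cover is on the filter box with both hooks clicked over it. The gripper is open and clear, and the job was handed in at about 17 s.

**What I did:** I took the blue cover off the board by its orange rib. The two brown look-alikes, at top-view pixels (107,156) and (152,283), were left alone. I turned the cover to the box's yaw of about 9°, lined the slots up with the hooks using the wrist camera, and pressed straight down in small steps. The highest push I read was 16.6 N. Force is only read at the end of each move, so a brief higher value would not have shown.

**Last checks:**
- **Hooks:** The final wrist picture shows both red hooks lying over the outer edges of their slots, with a matching dark gap inside each.
- **Latch:** When I eased off from 16.6 N to a slight pull of about 2.7 N before letting go, the cover stayed at the same height, so it is held by the barbs.
- **Surroundings:** The other objects look unmoved in the final top view, apart from the jar, which the arm mostly hides.

**Less certain:**
- **Hook b:** I saw only one clear drop in force. Hook b's click was judged from pictures rather than felt, because the rib mostly hid it while I pressed.
- **Seat height:** My estimates put it between about 70 and 73 mm; the click happened at a height consistent with that.
- **Sideways force:** It reached about 4 N at the deepest press and was gone after release.

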